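# Load a barcoded sample jar into the reader and latch its carriage

### The job

Load the barcoded sample jar into the reader: stand it in the round nest of the pulled-out carriage with its barcode squarely facing the scanner window and let go of it, then push the carriage in until its spring latch clicks and holds it in by itself, firmly but without ramming it against the buffer behind the latch. Do not tip the jar over, and leave the other jars, the rack, the tray, the sanitiser bottle and the slide box where they are.

Things in the scene. Friction and masses are not known exactly. Their poses are not given: they have to be found in the camera images.
- jar: the sample jar: upright, dia 44 mm, 68 mm tall, about 70 g, white label, dark blue cap (top 18 mm). It alone has a black barcode on one side and, on the cap, a white stripe from the centre to the rim on the barcode's side. Stands on the table at first. Origin: centre of its underside; z up along the jar, x out through the barcode
- barcode (a point): middle of the barcode on the jar's side: 22 mm from the jar's axis along its x, 26 mm above its underside
- reader: the reader, fixed to the table: grey base plate 360 mm (its x) x 110 mm (y), 16 mm high; origin: centre of its underside. x is the way the carriage is pushed in, towards the scanner: a white block 90 mm wide, 100 mm high, at x 125 to 180 mm. A blue cover (x 5 to 125 mm, y -36 to -69 mm, 45 mm high) hides latch and buffer
- scanner (a point): middle of the scanner's red window, 66 mm above the table, on the scanner's front face, which looks along the reader's -x towards the nest; axes as the reader's
- carriage (a joint): travel of the carriage along the reader's x, m; 0 = out, where a 2 to 4 N spring returns it if unlatched. Somewhere from 0.06 to 0.12 (hidden, differs each time) the latch resists with about 16 N in all, then snaps over within 16 mm and holds; 2 mm further a stiff buffer begins. The carriage is an aluminium plate 115 x 70 mm, its top 30 mm above the table, bearing nest and orange tab
- nest (a point): centre of the nest's floor, which is the carriage plate's top, 30 mm above the table; moves with the carriage, axes as the reader's (x towards the scanner). The nest is a grey ring 16 mm high standing on it, 49 mm inside diameter, flared to 55 mm at its mouth, 65 mm outside
- tab (a point): middle of the top edge of the rear (push) face of the carriage's orange tab, 85 mm above the table; moves with the carriage, axes as the reader's. The tab is an upright plate 10 mm thick (x), 40 mm wide (y), 55 mm tall on the carriage plate; its rear face is 73 mm behind (-x of) the nest's centre. Behind it is only the base plate, 16 mm high
- plain_jar_a: a bystander jar, same size as the sample jar (dia 44 mm, 68 mm tall, dark blue cap), but without barcode and with a plain cap; origin: centre of its underside
- plain_jar_b: a bystander jar, same size as the sample jar (dia 44 mm, 68 mm tall, dark blue cap), but without barcode and with a plain cap; origin: centre of its underside
- tube_rack: a bystander: clear tube rack 100 x 228 mm with a few blue-capped tubes, up to 84 mm high; origin: centre of its underside
- jar_tray: a bystander: blue tray 105 x 155 mm with six blue-capped jars in it, 75 mm high; origin: centre of its underside
- sanitiser: a bystander: blue hand sanitiser bottle with a white pump, dia 68 mm, 177 mm tall; origin: centre of its underside
- slide_box: a bystander: white and blue carton of slides, 85 x 120 mm, 45 mm high; origin: centre of its underside
There are look-alikes about, which are no part of the job. What is shaped like the jar but green, orange or pink is not meant.

How it is judged:
By the outcome, as a careful person would: the job done as asked, in the order asked, and still so for the second after the job is handed in, with the robot touching nothing.
It also fails if it takes over 58 s, if anything falls off the work surface, if the arm or the gripper's body presses on something with over 40 N, if the wrist force passes 120 N, or if a joint passes its speed limit or range.

### The arm

A 7-joint arm with a two-finger parallel gripper is mounted at the origin on the work surface. World frame = base frame: x ahead of the robot, y to its left, z up, the work surface at z = 0. Lengths are in m, angles in rad, forces in N, time in s.
With the tool pointing down it reaches from about 0.4 to 0.9 m from the base axis. Payload 5.6 kg.
Tool frame: the origin (TCP) lies midway between the tips of the shut fingers; the grasp point (between the pads) lies 19 mm behind it; z points along the fingers, y is the line along which they close (so a half turn about z gives the same grasp; the last joint's range is limited). The gripper opens to 92 mm and grips with 3 to 60 N. Pads are 20 mm wide; open, the fingers measure 128 mm over their backs; the gripper's body (75 mm by 189 mm) begins 69 mm behind the grasp point.
Start: joints at [1.295, 0.468, -0.012, 1.603, 0.006, 1.071, -0.056], TCP at [0.15, -0.632, 0.215] pointing down, gripper open.
Joint ranges: [-2.53, 2.53], [-0.31, 2.02], [-1.57, 1.55], [0.28, 2.44], [-1.29, 4.43], [0.15, 1.84], [-2.92, 2.92]. Speed limits (rad/s): [2.57, 2.57, 3.14, 3.14, 3.14, 3.14, 3.14].

### API

Orientations are given as a 3x3 rotation matrix whose columns are the frame's x, y, z axes.
In Python, from station import env, effector, solver, viewer, workorder, search_frame, tip_of gives the robot as it stands. Calls block until the motion is done:
- env.reach(position, orientation): joint-space move of the TCP to a pose.
- env.movel(position, frame=None, rate=0.15): straight line of the TCP; frame=None keeps the orientation; rate is the mean speed in m/s.
- env.goto_joints(angles): joint-space move.
- effector.release() and effector.grasp(squeeze=None): open the fingers fully, or close them until they stop; squeeze is the grip in N (None keeps the last).
- env.pause(seconds).
- solver.inverse_kinematics(position, orientation): joint angles nearest the present ones, or None.
- env.sense(): the state.
- viewer.read_camera(name): name is "scene" or "side" or "wrist"; returns (picture, depth): 420x560x3 uint8, red, green, blue; 420x560 float32, m along the optical axis (not along the pixel's ray), 0 where there is no reading.
- viewer.camera_info(name): a dict with "intrinsics" (3x3 intrinsics, pixels), "eye" and "rotation" of the camera in the world; the wrist camera has in their place "T_tool_cam" (4x4, takes a point from camera to tool coordinates, whose origin is the TCP and whose axes are the flange's). Camera axes: x right, y up, looking along -z (the intrinsics and any distortion apply to the point x, -y, -z); pixel columns grow to the right and rows downward; lengths in m; the calibration is good to about 2 mm. The wrist camera is an equidistant fisheye: a pixel r from the principal point sees the ray r / f radians off the axis. A picture is of the moment at which its call begins: read the wrist's pose just before it. camera_info takes no time and is no camera call.
A pose or a line that the arm cannot do raises env.PlanningError and nothing moves.
- workorder.finish_job(): hands the job in; it is judged then, once.
Trained networks look in the newest picture that a camera, given by its name, has taken for a name from the list of things; names that differ only in an ending like _2 or _b are one class to them, and where a whole thing is asked for, a point or a joint stands for the part that bears it (a point fixed in the world has none). Each returns a list of dicts, best first, with "score" (0 to 1); they miss things now and then, are a little off and sometimes report something else, mostly with a low value. They report only what shows in the picture. A call takes as long as a camera call. They do not tell look-alikes from the thing itself.
- search_frame(camera, name): "at" ([x, y, z] in m, in world coordinates, good to about 4 mm: the middle of the surface that is visible of it).
- tip_of(camera, name): "at" ([x, y, z] in m, in world coordinates, good to about 4 mm: a listed point, or the origin of a listed thing).
The state is a dict: "t": time; "joint_positions": joint angles; "joint_velocities": joint speeds; "tau": joint torques, N m; "ee_pos": TCP position; "tcp_rot": TCP orientation; "wrist_force": force on the tool from outside, world axes, zero at the start; "moment": the same for the moment, N m; "gripper_width": finger opening in m; "grasp_force": force on a finger pad.
Only numpy, scipy, OpenCV 4.12 (cv2) and the standard library are available. Lean on these libraries where they do the work, as an engineer would, in place of code of your own. Each camera call takes 0.05 s, during which the arm holds its last target. There are 200 camera calls.

## Working session

There is one attempt and no reset: what is moved stays moved. The work goes in short steps, each a Python script; the robot and the scene stay as the last script left them, time stands still between calls to the robot, and variables do not carry over. Pictures are saved under pics/ and viewed, at most 10 in all, crops included, and the job is handed in when it is done.

```bash
mkdir -p pics; ls
python3 - <<'E'
from station import *
import cv2,numpy as np
for c in ["scene","side"]:
    im,d=viewer.read_camera(c); cv2.imwrite(f"pics/{c}0.png",im[...,::-1]); np.savez(f"{c}0.npz",im=im,d=d)
    i=viewer.camera_info(c); print(c,{k:np.round(v,3).tolist() for k,v in i.items() if not isinstance(v,str)})
    for n in ["jar","barcode","scanner","nest","tab","reader"]:
        print(n,[(np.round(r["at"],3).tolist(),round(r["score"],2)) for r in tip_of(c,n)][:5])
s=env.sense(); print(s["t"],s["ee_pos"],s["tcp_rot"])
E
```

```text
pics
scene {'intrinsics': [[440.998, 0.0, 285.412], [0.0, 440.998, 208.791], [0.0, 0.0, 1.0]], 'eye': [1.253, -0.31, 1.041], 'rotation': [[0.384, -0.722, 0.576], [0.923, 0.299, -0.241], [0.002, 0.624, 0.781]]}
jar [([0.371, -0.348, -0.001], 0.69), ([0.456, -0.362, -0.001], 0.65), ([0.467, -0.28, -0.0], 0.58), ([0.427, -0.361, 0.025], 0.16)]
barcode [([0.458, -0.3, 0.023], 0.82), ([0.532, -0.416, 0.028], 0.7), ([0.39, -0.345, 0.026], 0.53)]
scanner [([0.59, 0.157, 0.067], 0.81)]
nest [([0.288, 0.342, -0.001], 0.68), ([0.6, -0.036, 0.025], 0.58), ([0.597, 0.034, 0.0], 0.51)]
tab [([0.607, -0.104, 0.085], 0.62), ([0.565, -0.298, -0.001], 0.42), ([0.588, 0.159, 0.068], 0.25)]
reader [([0.596, 0.031, -0.001], 0.78)]
side {'intrinsics': [[383.068, 0.0, 281.975], [0.0, 383.068, 211.347], [0.0, 0.0, 1.0]], 'eye': [0.142, 0.56, 0.837], 'rotation': [[-0.824, 0.406, -0.395], [-0.566, -0.604, 0.561], [-0.011, 0.686, 0.728]]}
jar [([0.546, -0.407, -0.002], 0.81), ([0.453, -0.362, -0.003], 0.75), ([0.462, -0.278, -0.002], 0.68)]
barcode [([0.529, -0.413, 0.023], 0.83), ([0.429, -0.358, 0.02], 0.8), ([0.39, -0.34, 0.028], 0.77), ([0.459, -0.301, 0.03], 0.66), ([0.455, -0.363, -0.005], 0.2)]
scanner [([0.588, 0.161, 0.07], 0.6), ([0.561, -0.296, -0.002], 0.24)]
nest [([0.603, -0.035, 0.03], 0.84), ([0.292, 0.338, 0.002], 0.73), ([0.803, 0.008, -0.001], 0.3)]
tab [([0.609, -0.105, 0.086], 0.85)]
reader [([0.599, 0.034, 0.003], 0.89)]
0.7 [ 0.14992658 -0.63248435  0.21462344] [[ 9.73045996e-01  2.30611122e-01  1.85331403e-06]
 [ 2.30611122e-01 -9.73045995e-01 -5.08214016e-05]
 [-9.91662067e-06  4.98789562e-05 -9.99999999e-01]]
```

View pics/scene0.png

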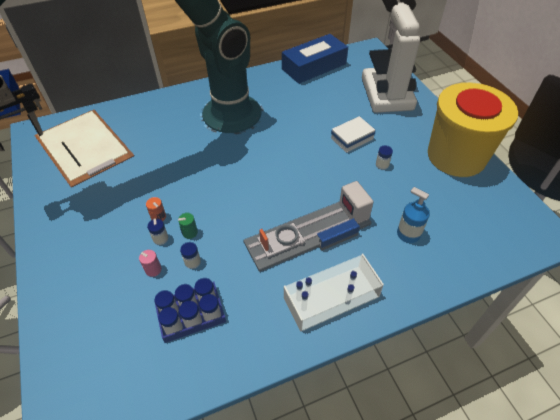

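View pics/side0.png

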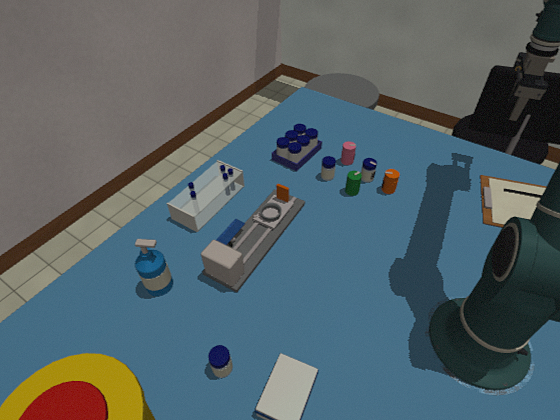

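Scene: reader spans (250,250) to (365,205), with nest at (287,235). Blue-capped jars of the right size are at (158,230), (190,255) and (385,155); in the side view they are at (369,168), (328,168) and (220,360). Scene (158,230) / side (369,168) appears to have the white stripe, so I'll enlarge it. The green, orange and pink jars are decoys.

```bash
cat > h.py <<'E'
from station import *
import cv2,numpy as np
def cloud(c,d):
    i=viewer.camera_info(c); K=np.array(i["intrinsics"]); v,u=np.mgrid[:420,:560]
    p=np.stack([(u-K[0,2])/K[0,0]*d,-(v-K[1,2])/K[1,1]*d,-d],-1)
    return p@np.array(i["rotation"]).T+np.array(i["eye"])
def fitc(xy,r):   # robust circle centre with known radius
    from scipy.optimize import least_squares
    return least_squares(lambda c:np.hypot(*(xy-c).T)-r,xy.mean(0),loss='soft_l1',f_scale=.002).x
E
python3 - <<'E'
from h import *
A=np.load("scene0.npz");B=np.load("side0.npz")
a=cv2.resize(A["im"][185:280,135:215],(400,475),interpolation=cv2.INTER_CUBIC)
b=cv2.resize(B["im"][135:210,315:405][:, :75],(400,475),interpolation=cv2.INTER_CUBIC)
cv2.imwrite("pics/crop0.png",np.hstack([a,b])[...,::-1])
for c,D in (("scene",A),("side",B)):
    P=cloud(c,D["d"]); im=D["im"].astype(int)
    top=(D["d"]>0)&(abs(P[...,2]-.068)<.005)&(im[...,2]>im[...,0]-99)
    reg=lambda x0,x1,y0,y1:(P[...,0]>x0)&(P[...,0]<x1)&(P[...,1]>y0)&(P[...,1]<y1)
    n,l,s,cen=cv2.connectedComponentsWithStats((top&reg(.3,.65,-.5,-.2)).astype(np.uint8))
    for k in range(1,n):
        if s[k,4]>15: print(c,"top",cen[k].round(0),s[k,4],P[l==k].mean(0).round(4), (P[l==k].min(0)+P[l==k].max(0))/2, im[l==k].mean(0).round())
    m=reg(.5,.7,-.2,.25)&(D["d"]>0)
    for nm,z0,z1 in (("scantop",.096,.106),("tabtop",.081,.09),("ringtop",.043,.049)):
        q=P[m&(P[...,2]>z0)&(P[...,2]<z1)]
        if nm=="ringtop": q=q[(abs(q[:,0]-.603)<.05)&(abs(q[:,1]+.036)<.04)]
        print(c,nm,len(q),cv2.minAreaRect(q[:,:2].astype(np.float32)),q.mean(0).round(4))
E
```

```text
scene top [157. 203.] 39 [ 0.3768 -0.3404  0.0692] [ 0.37161732 -0.33907639  0.0683248 ] [164. 122. 109.]
scene top [186. 219.] 164 [ 0.465  -0.2779  0.0695] [ 0.4635076  -0.27810136  0.06821516] [ 68. 131.  91.]
scene top [155. 225.] 156 [ 0.4535 -0.3609  0.0694] [ 0.45084321 -0.36045438  0.06816411] [ 46.  55. 102.]
scene top [188. 249.] 188 [ 0.5635 -0.2971  0.0693] [ 0.56184522 -0.29651737  0.06815374] [ 34.  50. 103.]
scene top [147. 257.] 200 [ 0.547  -0.4017  0.0693] [ 0.54571002 -0.40168754  0.06805359] [199. 126. 147.]
scene scantop 466 ((0.5870031714439392, 0.1868693083524704), (0.09288077801465988, 0.05495806038379669), 3.321455955505371) [0.5895 0.1861 0.1019]
scene tabtop 129 ((0.5856190919876099, 0.05430063605308533), (0.3238554000854492, 0.0870710089802742), 88.51435852050781) [0.6051 0.0652 0.0859]
scene ringtop 107 ((0.5995015501976013, -0.03438755124807358), (0.05921623483300209, 0.062111880630254745), 35.993247985839844) [ 0.5949 -0.0312  0.0462]
side top [348. 146.] 96 [ 0.5463 -0.3995  0.0673] [ 0.54755828 -0.40096342  0.0677665 ] [152.  89. 103.]
side top [328. 161.] 108 [ 0.5627 -0.2949  0.0673] [ 0.56432684 -0.29727792  0.06760629] [16. 21. 74.]
side top [369. 162.] 113 [ 0.4523 -0.3584  0.0672] [ 0.45299297 -0.36203611  0.06722839] [32. 35. 79.]
side top [354. 175.] 119 [ 0.464  -0.2768  0.0673] [ 0.46539333 -0.27746582  0.06730556] [40. 99. 52.]
side top [389. 174.] 33 [ 0.3789 -0.3401  0.0668] [ 0.37427099 -0.34086303  0.06719234] [115.  86.  67.]
side scantop 640 ((0.5869897603988647, 0.18757091462612152), (0.0890251025557518, 0.054913029074668884), 4.343954563140869) [0.5858 0.1886 0.0994]
side tabtop 126 ((0.5842574238777161, 0.05523096024990082), (0.3252159655094147, 0.08897962421178818), 89.32968139648438) [0.5798 0.1114 0.0848]
side ringtop 97 ((0.6030738353729248, -0.03363560140132904), (0.06055768206715584, 0.062250103801488876), 32.61228561401367) [ 0.6039 -0.0366  0.0454]
```

View pics/crop0.png

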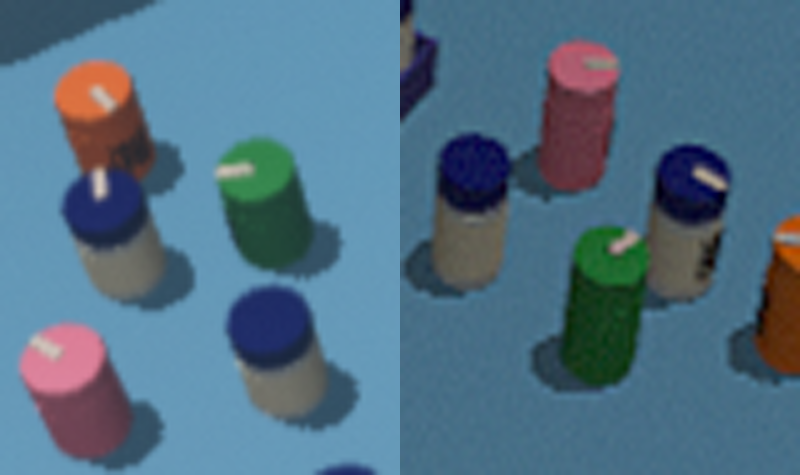

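Confirmed: the jar at (0.452,-0.361), scene (158,230), is the sample. It is the only blue-capped one with a stripe, and its barcode faces about world -x. The reader's x axis points at about 93.8°, and the nest is at about (0.602,-0.035). Next I hover above the jar and use the wrist camera to refine this.

```bash
cat >> h.py <<'E'
def R(deg):
    c,s=np.cos(np.radians(deg)),np.sin(np.radians(deg)); return np.array([[-s,c,0],[c,s,0],[0,0,-1.]])
def wrist(name):
    s=env.sense(); im,d=viewer.read_camera("wrist"); cv2.imwrite(f"pics/{name}.png",im[...,::-1])
    i=viewer.camera_info("wrist"); K=np.array(i["intrinsics"]); T=np.array(i["T_tool_cam"])
    v,u=np.mgrid[:420,:560]; x=(u-K[0,2])/K[0,0]; y=(v-K[1,2])/K[1,1]; th=np.hypot(x,y)+1e-9
    ok=th<1.4; t=np.tan(np.where(ok,th,0))/th
    p=np.stack([x*t*d,-y*t*d,-d],-1)@T[:3,:3].T+T[:3,3]
    P=p@np.array(s["tcp_rot"]).T+np.array(s["ee_pos"]); P[~ok|(d<=0)]=np.nan
    return im,d,P,s
E
python3 - <<'E'
from h import *
i=viewer.camera_info("wrist"); print({k:np.round(v,3).tolist() for k,v in i.items() if not isinstance(v,str)})
for a in (120,-60):
    q=[solver.inverse_kinematics([x,y,z],R(b)) for x,y,z,b in ((.452,-.361,.2,a),(.452,-.361,.026,a),(.602,-.035,.2,a-81),(.602,-.035,.056,a-81))]
    print(a,[None if k is None else np.round(k,2).tolist() for k in q])
a=120 if abs(solver.inverse_kinematics([.452,-.361,.2],R(120))[6])<abs(solver.inverse_kinematics([.452,-.361,.2],R(-60))[6]) else -60
env.reach([.452,-.361,.2],R(a))
im,d,P,s=wrist("w1"); print(a,s["t"],s["wrist_force"])
np.savez("w1.npz",im=im,d=d,P=P)
near=(np.hypot(P[...,0]-.452,P[...,1]+.361)<.03)&(abs(P[...,2]-.068)<.008)
print(near.sum(),np.nanmedian(P[near],0))
w=near&(im.min(-1)>120); print("white",w.sum(),P[w].mean(0) if w.any() else 0)
if near.any():
    q=P[near][:,:2]; print(cv2.minEnclosingCircle(q.astype(np.float32)))
E
```

```text
{'intrinsics': [[325.192, 0.0, 275.156], [0.0, 325.192, 210.044], [0.0, 0.0, 1.0]], 'T_tool_cam': [[-0.001, 0.965, 0.262, 0.075], [1.0, 0.001, 0.001, -0.001], [0.0, 0.262, -0.965, -0.17], [0.0, 0.0, 0.0, 1.0]]}
120 [[1.49, 0.79, -1.32, 1.74, 0.81, 1.27, 2.06], [1.47, 1.18, -1.34, 1.84, 1.24, 1.26, 1.82], [0.56, 0.53, -0.75, 1.7, 0.4, 1.08, 0.36], [0.54, 0.73, -0.74, 1.79, 0.63, 0.87, 0.18]]
-60 [[0.78, 0.38, -0.21, 1.79, 0.09, 0.99, -0.51], [0.74, 0.61, -0.16, 1.89, 0.15, 0.65, -0.56], [0.22, 0.42, -0.28, 1.72, 0.13, 1.01, -2.57], [0.09, 0.59, -0.11, 1.82, 0.09, 0.73, -2.53]]
-60 2.2083 [ 0.44574055  0.0247436  -0.93919169]
1591 [ 0.45451816 -0.36112651  0.06785521]
white 158 [ 0.44264411 -0.35986562  0.06857839]
((0.4538322985172272, -0.36188751459121704), 0.022054709494113922)
```

View pics/w1.png

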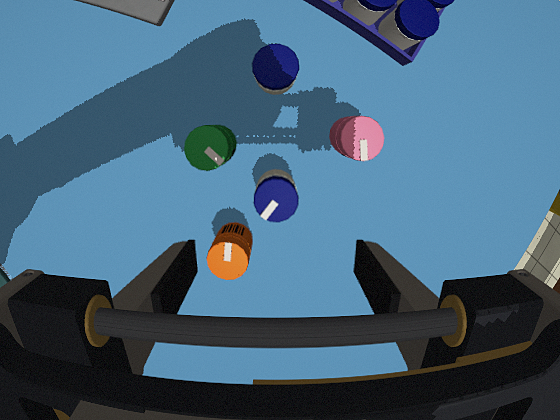

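The wrist view shows the jar at (275,198), with its stripe towards the lower left. The fitted cap radius is 22.05 mm, as it should be, and the centre is (0.4538,-0.3619). I'll pick it up now.

```bash
cat >> h.py <<'E'
def stripe(im,P,c,z,r=.021):
    near=(np.hypot(P[...,0]-c[0],P[...,1]-c[1])<r)&(abs(P[...,2]-z)<.008)
    w=near&(im.min(-1)>110); q=P[w][:,:2]; m=q.mean(0)
    ax=np.linalg.svd(q-m,full_matrices=False)[2][0]; ax*=np.sign(ax@(m-np.array(c)))
    return w.sum(),m,np.degrees(np.arctan2(ax[1],ax[0])),np.degrees(np.arctan2(*(m-np.array(c))[::-1]))
E
python3 - <<'E'
from h import *
D=np.load("w1.npz"); c=[.4538,-.3619]
print(stripe(D["im"],D["P"],c,.068))
env.movel([*c,.2],rate=.15)
env.movel([*c,.027],rate=.12)
effector.grasp(squeeze=15)
s=env.sense(); print(s["t"],s["gripper_width"],s["grasp_force"],s["wrist_force"],s["ee_pos"])
env.movel([*c,.16],rate=.15)
im,d,P,s=wrist("w2"); np.savez("w2.npz",im=im,d=d,P=P,ee=s["ee_pos"]); print(s["t"],s["gripper_width"],s["ee_pos"])
print(stripe(im,P,c,.068+.133))
E
```

```text
(np.int64(161), array([ 0.44296192, -0.35995355]), np.float64(173.53089932325125), np.float64(169.81858723946783))
4.8833 0.04388923958852073 15.000027269124985 [-0.50338475  1.19381491  1.15120329] [ 0.4537817  -0.36189937  0.02698128]
5.9167 0.043693298352590254 [ 0.45317276 -0.36148536  0.15903856]
(np.int64(354), array([ 0.44597094, -0.35986746]), np.float64(163.94492408582656), np.float64(165.4464516994964))
```

View pics/w2.png

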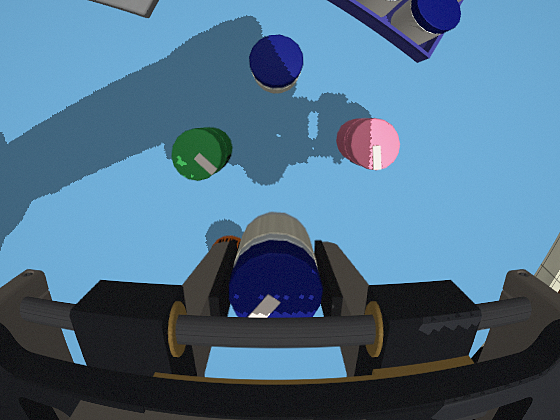

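The held cap shows at (275,280), with the outer end of the stripe hidden by the gripper rod. I'll measure the stripe angle from cross-section midpoints on a rectified cap image, which the hidden end doesn't bias.

```bash
cat >> h.py <<'E'
def stripe2(im,ee,rot,c,z,name=None):
    """rectify cap plane (0.1 mm/px, centre c) by ray geometry, fit stripe centre line; returns angle deg, its offset from c"""
    i=viewer.camera_info("wrist"); K=np.array(i["intrinsics"]); T=np.array(i["T_tool_cam"])
    Tc=np.eye(4); Tc[:3,:3]=rot; Tc[:3,3]=ee; Tc=Tc@T
    g=np.arange(-260,261)*1e-4; X,Y=np.meshgrid(g+c[0],g+c[1]); W=np.stack([X,Y,np.full_like(X,z)],-1)
    p=(W-Tc[:3,3])@Tc[:3,:3]; x,y,zz=p[...,0],-p[...,1],-p[...,2]
    r=np.hypot(x,y); k=np.arctan2(r,zz)/r
    t=cv2.remap(im,(K[0,0]*x*k+K[0,2]).astype(np.float32),(K[1,1]*y*k+K[1,2]).astype(np.float32),cv2.INTER_LINEAR)
    if name: cv2.imwrite(f"pics/{name}.png",t[::-1,:,::-1])
    w=(t.astype(int)[...,0]>100)&(np.hypot(X-c[0],Y-c[1])<.020)
    n,l,s,_=cv2.connectedComponentsWithStats(w.astype(np.uint8)); l=l==1+s[1:,4].argmax()
    q=np.stack([X[l]-c[0],Y[l]-c[1]],-1); m=q.mean(0); a=np.arctan2(m[1],m[0])
    for _ in range(8):
        u=np.array([np.cos(a),np.sin(a)]); v=np.array([-u[1],u[0]]); L,S=q@u,q@v
        b=np.round(L/2e-4).astype(int); mid=[];wd=[]
        for kk in np.unique(b): sel=S[b==kk]; mid.append([kk*2e-4,(sel.max()+sel.min())/2]); wd.append(np.ptp(sel))
        mid,wd=np.array(mid),np.array(wd); g2=abs(wd-np.median(wd))<4e-4
        f=np.polyfit(mid[g2,0],mid[g2,1],1); a+=np.arctan(f[0])
    return np.degrees(a)%360,f[1],np.median(wd),g2.sum()*2e-4
E
python3 - <<'E'
from h import *
im=np.load("w1.npz")["im"]
print(stripe2(im,[.452,-.361,.2],R(-60),[.4538,-.3619],.068,"r1"))
D=np.load("w2.npz");s=env.sense(); print(s["ee_pos"],s["t"])
print(stripe2(D["im"],D["ee"],s["tcp_rot"],[.4538,-.3619],.159+.041,"r2"))
a,b=[cv2.imread(f"pics/r{k}.png") for k in (1,2)]; cv2.imwrite("pics/r12.png",cv2.resize(np.hstack([a,b]),(800,400)))
E
```

```text
(np.float64(173.09002240743217), np.float64(-0.002453439048534215), np.float64(0.0077643800440066755), np.float64(0.0184))
[ 0.4530801  -0.36142173  0.158807  ] 5.9667
(np.float64(173.2848234404735), np.float64(-0.0005915857998486308), np.float64(0.0069700642756361526), np.float64(0.011000000000000001))
```

View pics/r12.png

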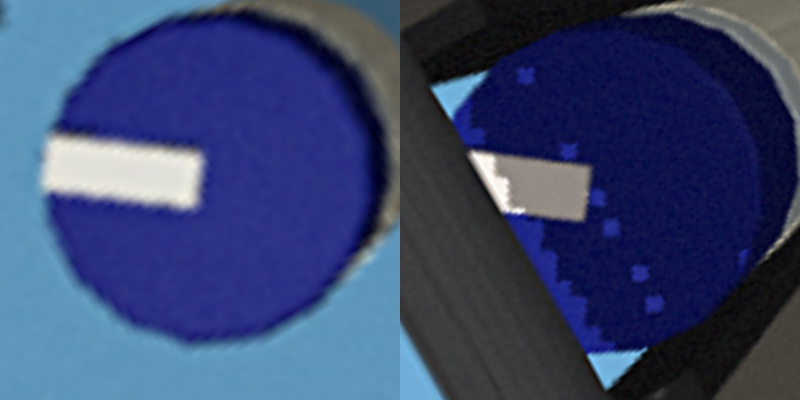

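Both pictures agree that the stripe points at 173.2°, so I need to turn the jar by -79.4°. I'll carry it near the nest and measure the nest and reader yaw with the wrist camera.

Run:
```python
from h import *
a=-139.4; n=np.array([.602,-.035]); xt=R(a)[:2,0]
p=n-.07*xt
env.reach([*p,.24],R(a)); env.pause(.2)
im,d,P,s=wrist("w3"); np.savez("w3.npz",im=im,d=d,P=P,ee=s["ee_pos"],rot=s["tcp_rot"]); print(s["t"],s["ee_pos"],s["gripper_width"],p)
for nm in("nest","tab","scanner"): print(nm,[(np.round(r["at"],4).tolist(),round(r["score"],2)) for r in tip_of("wrist",nm)][:3])
ok=np.isfinite(P[...,2])
q=P[ok&(abs(P[...,2]-.046)<.003)&(np.hypot(P[...,0]-n[0],P[...,1]-n[1])<.045)][:,:2]
print("ring",len(q),cv2.minEnclosingCircle(q.astype(np.float32)),cv2.fitEllipse(cv2.convexHull(q.astype(np.float32))))
for nm,z,b in(("scan",.1,.12),("tab",.085,.03),):
    q=P[ok&(abs(P[...,2]-z)<.004)&(abs(P[...,0]-.6)<.06)&(P[...,1]>-.2)&(P[...,1]<.25)][:,:2]
    if nm=="tab": q=q[q[:,1]<-.08]
    else: q=q[q[:,1]>.1]
    if len(q)>10: print(nm,len(q),cv2.minAreaRect(q.astype(np.float32)))
q=P[ok&(abs(P[...,2]-.016)<.003)&(abs(P[...,0]-.6)<.08)&(P[...,1]>-.2)&(P[...,1]<.25)][:,:2]; print("base",len(q),cv2.minAreaRect(q.astype(np.float32)))
```

```text
7.9417 [0.55644331 0.01740162 0.23982967] 0.04401186527287485 [0.5564458  0.01814899]
nest [([0.5967, -0.0378, 0.0339], 0.89), ([0.7059, 0.3022, 0.0017], 0.3)]
tab [([0.6074, -0.1063, 0.085], 0.89)]
scanner [([0.5883, 0.1578, 0.063], 0.71)]
ring 829 ((0.6037358045578003, -0.03428292274475098), 0.03205140307545662) ((0.6036477088928223, -0.03389270231127739), (0.06252193450927734, 0.06364697962999344), 131.8781280517578)
scan 866 ((0.6131249070167542, 0.1709417849779129), (0.07154583185911179, 0.03406316041946411), 40.36527633666992)
tab 376 ((0.6077446937561035, -0.10161334276199341), (0.03937351331114769, 0.010585597716271877), 2.532071113586426)
base 11187 ((0.6048942804336548, 0.03398565948009491), (0.1231180876493454, 0.35576918721199036), 3.8429832458496094)
```

View pics/w3.png

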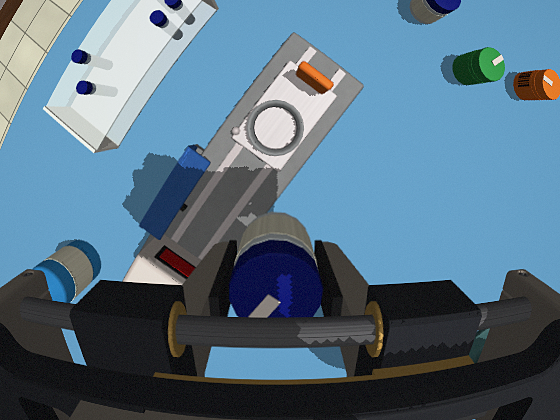

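The wrist view shows the nest at (275,127), the tab at (315,75) and the scanner window at (175,260). The ring centre (0.6035,-0.034), the tab-derived nest position (0.603,-0.034) and the base yaw of 3.84° all agree. Now I'll lower the jar in steps and watch the force.

Run:
```python
from h import *
a=-139.4; n=np.array([.6032,-.034])
env.movel([*n,.24],R(a),rate=.2); env.movel([*n,.10],rate=.15); env.pause(.15)
s=env.sense(); f0=np.array(s["wrist_force"]); e=np.array(s["ee_pos"]); print(s["t"],e,f0); off=n-e[:2]
n2=n+off
for z in (.078,.072,.067,.063,.060,.0585):
    env.movel([*n2,z],rate=.06); s=env.sense(); f=np.array(s["wrist_force"])-f0
    print(z,np.round(s["ee_pos"],4),f.round(2),np.round(s["moment"],2))
    if np.abs(f).max()>6: break
print(s["t"])
```

```text
9.875 [ 0.60391143 -0.0340004   0.10111262] [-0.16599751 -1.19792838 -0.77016978]
0.078 [ 0.6022 -0.034   0.0774] [0.42 1.42 0.97] [ 0.09 -0.02  0.03]
0.072 [ 0.6022 -0.034   0.0716] [ 0.87  1.56 -0.14] [0.11 0.02 0.02]
0.067 [ 0.6022 -0.0342  0.0667] [-0.23  1.26  0.68] [-0.02 -0.03 -0.03]
0.063 [ 0.6023 -0.0342  0.0627] [ 0.69 -0.25  0.13] [-0.2  -0.05  0.1 ]
0.06 [ 0.6024 -0.0342  0.0598] [ 1.08 -0.77 -0.72] [-0.25 -0.09 -0.03]
0.0585 [ 0.6025 -0.0342  0.0584] [ 0.87  0.13 -0.75] [-0.37 -0.22 -0.02]
11.6417
```

Run:
```python
from h import *
a=-139.4; n=np.array([.6025,-.034]); xt=R(a)[:2,0]
env.movel([*n,.0568],rate=.05); print(env.sense()["wrist_force"],env.sense()["ee_pos"])
effector.release()
env.movel([*n,.17],rate=.2)
p=n-.06*xt; env.movel([*p,.20],rate=.2); env.pause(.15)
im,d,P,s=wrist("w4"); np.savez("w4.npz",im=im,d=d,P=P,ee=s["ee_pos"],rot=s["tcp_rot"]); print(s["t"],s["ee_pos"])
m=(abs(P[...,2]-.098)<.006)&(np.hypot(P[...,0]-.603,P[...,1]+.034)<.035); q=P[m]
print("cap z",np.median(q[:,2]),cv2.minEnclosingCircle(q[:,:2].astype(np.float32)))
print(stripe2(im,s["ee_pos"],s["tcp_rot"],n,.098,"r4"))
ok=np.isfinite(P[...,2])
q=P[ok&(abs(P[...,2]-.016)<.003)&(abs(P[...,0]-.6)<.08)&(P[...,1]>-.2)&(P[...,1]<.25)][:,:2]; print("base",len(q),cv2.minAreaRect(q.astype(np.float32)))
q=P[ok&(abs(P[...,2]-.085)<.004)&(abs(P[...,0]-.6)<.06)&(P[...,1]>-.2)&(P[...,1]<-.08)][:,:2]; print("tab",cv2.minAreaRect(q.astype(np.float32)))
q=P[ok&(abs(P[...,2]-.046)<.003)&(np.hypot(P[...,0]-n[0],P[...,1]-n[1])<.045)][:,:2]
print("ring",len(q),cv2.minEnclosingCircle(q.astype(np.float32)))
```

```text
[ 0.41839552 -1.9748888   0.79491197] [ 0.60276399 -0.03418184  0.05698373]
14.075 [0.56362937 0.01008222 0.19893253]
cap z 0.09770057076804692 ((0.6029571294784546, -0.031418465077877045), 0.022112669423222542)
(np.float64(93.32180035047193), np.float64(-0.0007090331479540083), np.float64(0.007510610502639639), np.float64(0.0162))
base 13730 ((0.6051748394966125, 0.03493943810462952), (0.12372593581676483, 0.3573238253593445), 3.761167526245117)
tab ((0.6080661416053772, -0.10170217603445053), (0.04002609848976135, 0.01043667085468769), 3.6669864654541016)
ring 784 ((0.603261411190033, -0.03391961380839348), 0.03211388364434242)
```

View pics/w4.png

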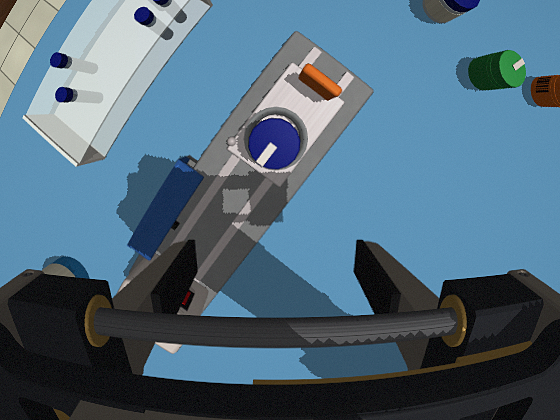

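The jar is seated: cap at z 97.7 mm and inside the ring, stripe at 93.3° against the reader's 93.7°, fingers clear. Next I shut the gripper and push the tab in small force-monitored steps.

Run:
```python
from h import *
yaw=3.75; u=np.array([-np.sin(np.radians(yaw)),np.cos(np.radians(yaw))]); face=np.array([.608,-.1017])-.005*u
st=face-.035*u
qs={a:solver.inverse_kinematics([*st,.2],R(a)) for a in (yaw,yaw-180)}
print({a:None if q is None else np.round(q,2) for a,q in qs.items()})
print(env.sense()["joint_positions"])
for k in (0.,.06,.14):
  for a in qs: print(a,k,solver.inverse_kinematics([*(face+k*u-.012*u),.05],R(a)) is not None)
```

```text
{3.75: array([ 0.57,  0.51, -0.55,  1.65,  0.3 ,  1.07,  0.  ]), -176.25: array([ 0.12,  0.44,  0.07,  1.68, -0.03,  1.02, -2.87])}
[ 0.02428704  0.34728201 -0.12611298  1.82587626  0.05228536  0.97297056
 -2.5586764 ]
3.75 0.0 True
-176.25 0.0 True
3.75 0.06 True
-176.25 0.06 True
3.75 0.14 True
-176.25 0.14 True
```

Run:
```python
from h import *
yaw=3.75; u=np.array([-np.sin(np.radians(yaw)),np.cos(np.radians(yaw))]); face=np.array([.608,-.1017])-.005*u
e=env.sense()["ee_pos"]; env.movel([e[0],e[1],.25],rate=.25)
st=face-.035*u
env.reach([*st,.22],R(yaw)); effector.grasp(squeeze=10)
env.movel([*st,.05],rate=.2); env.pause(.15)
f0=np.mean([np.array(env.sense()["wrist_force"])[:2]@u]); print(env.sense()["t"],env.sense()["ee_pos"],f0)
d=-.02; peak=0; log=[]; zone=False; low=0
while d<.15:
    d+=.001 if zone else (.004 if d<.035 else .002)
    env.movel([*(face+d*u),.05],rate=.04)
    s=env.sense(); f=-(np.array(s["wrist_force"])[:2]@u-f0); x=(np.array(s["ee_pos"])[:2]-face)@u
    log.append((round(d*1e3,1),round(x*1e3,1),round(f,1)))
    peak=max(peak,f); zone|=(f>7 and d>.03)
    if zone and peak>9 and f<peak-6: print("drop"); break
    if f>24: print("high"); break
    if s["t"]>45: print("time"); break
print(s["t"],peak,log)
```

```text
19.175 [ 0.61160012 -0.14182947  0.05148849] 0.2907197257391087
drop
32.05 22.000741689240115 [(-16.0, np.float64(-15.9), np.float64(0.4)), (-12.0, np.float64(-11.8), np.float64(0.6)), (-8.0, np.float64(-8.3), np.float64(1.7)), (-4.0, np.float64(-3.8), np.float64(3.6)), (0.0, np.float64(0.6), np.float64(2.6)), (4.0, np.float64(4.6), np.float64(0.9)), (8.0, np.float64(8.6), np.float64(2.9)), (12.0, np.float64(12.6), np.float64(2.4)), (16.0, np.float64(16.6), np.float64(1.9)), (20.0, np.float64(20.6), np.float64(1.9)), (24.0, np.float64(24.6), np.float64(2.6)), (28.0, np.float64(28.6), np.float64(2.6)), (32.0, np.float64(32.5), np.float64(2.2)), (36.0, np.float64(36.4), np.float64(2.1)), (38.0, np.float64(38.2), np.float64(3.9)), (40.0, np.float64(40.2), np.float64(2.3)), (42.0, np.float64(42.3), np.float64(3.0)), (44.0, np.float64(44.3), np.float64(2.4)), (46.0, np.float64(46.3), np.float64(3.1)), (48.0, np.float64(48.3), np.float64(3.8)), (50.0, np.float64(50.3), np.float64(2.2)), (52.0, np.float64(52.3), np.float64(2.7)), (54.0, np.float64(54.3), np.float64(2.7)), (56.0, np.float64(
[... 455 characters left out ...]
(78.0, np.float64(77.6), np.float64(5.2)), (80.0, np.float64(78.2), np.float64(7.0)), (82.0, np.float64(78.5), np.float64(10.7)), (83.0, np.float64(78.6), np.float64(11.2)), (84.0, np.float64(78.7), np.float64(13.1)), (85.0, np.float64(79.1), np.float64(14.8)), (86.0, np.float64(79.2), np.float64(15.8)), (87.0, np.float64(79.7), np.float64(17.0)), (88.0, np.float64(79.9), np.float64(18.2)), (89.0, np.float64(79.9), np.float64(20.2)), (90.0, np.float64(80.6), np.float64(19.6)), (91.0, np.float64(81.7), np.float64(20.1)), (92.0, np.float64(81.8), np.float64(21.9)), (93.0, np.float64(82.9), np.float64(22.0)), (94.0, np.float64(85.3), np.float64(19.0)), (95.0, np.float64(90.5), np.float64(7.5))]
```

Run:
```python
from h import *
yaw=3.75; u=np.array([-np.sin(np.radians(yaw)),np.cos(np.radians(yaw))]); face=np.array([.608,-.1017])-.005*u
for i in range(3):
    env.pause(.1); s=env.sense(); print(s["t"],(np.array(s["ee_pos"])[:2]-face)@u*1e3,-(np.array(s["wrist_force"])[:2]@u-.29))
im,d,P,s=wrist("w5")
q=P[(abs(P[...,2]-.098)<.006)&(abs(P[...,0]-.6)<.05)&(P[...,1]<.12)&(P[...,1]>0)]
if len(q): print("cap",len(q),cv2.minEnclosingCircle(q[:,:2].astype(np.float32)))
```

```text
32.15 92.9280959090323 4.103316935369105
32.25 94.39681381015113 4.4675730553281685
32.35 95.04241400813115 3.108813391058401
cap 10372 ((0.6043106317520142, 0.047772157937288284), 0.049972884356975555)
```

```bash
cat >> h.py <<'E'
def ring():
    """reader-x travel of the tab/cap from the side+wrist views"""
    im,d,P,s=wrist("wr%d"%int(env.sense()["t"]*100))
    q=P[(abs(P[...,2]-.098)<.004)&(abs(P[...,0]-.6)<.035)&(P[...,1]<.14)&(P[...,1]>-.06)&(im[...,2]>im[...,0]*1.3)]
    S,D=viewer.read_camera("side"); C=cloud("side",D)
    t=C[(abs(C[...,2]-.08)<.012)&(abs(C[...,0]-.606)<.03)&(C[...,1]<.1)&(C[...,1]>-.13)&(S[...,0].astype(int)>S[...,2]*2.0)&(S[...,0]>90)]
    return im,S,(cv2.minEnclosingCircle(q[:,:2].astype(np.float32)) if len(q) else None),(len(t),t.mean(0) if len(t) else None)
E
python3 - <<'E'
from h import *
yaw=3.75; u=np.array([-np.sin(np.radians(yaw)),np.cos(np.radians(yaw))]); face=np.array([.608,-.1017])-.005*u
r=ring(); print(r[2:])
for d in (.092,.088,.080,.06):
    env.movel([*(face+d*u),.05],rate=.08); s=env.sense(); print(d,(np.array(s["ee_pos"])[:2]-face)@u*1e3,-(np.array(s["wrist_force"])[:2]@u-.29))
r=ring(); print(s["t"],r[2:]); cv2.imwrite("pics/s6.png",np.hstack([cv2.resize(r[0],(400,300)),cv2.resize(r[1][150:300,180:380],(400,300))])[...,::-1])
E
```

```text
(((0.5993287563323975, 0.04783392697572708), 0.04912945255637169), (63, array([0.59700093, 0.00596467, 0.07966839])))
0.092 93.28118758684249 0.9332467459146867
0.088 87.95000048070587 0.552597292504379
0.08 78.96270928079353 0.5802482759692744
0.06 58.94939411779703 0.07154689938750325
33.65 (((0.598458468914032, 0.0216396264731884), 0.05915125459432602), (59, array([0.59734486, 0.00583915, 0.07994121])))
```

View pics/s6.png

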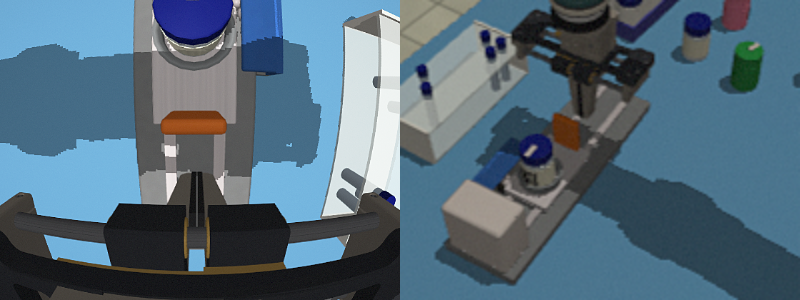

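The tab stayed at y ≈ 0.006 after the 35 mm retreat, so the latch holds. The jar is upright with its barcode towards the scanner. I'll withdraw upwards and check the stripe once more.

Run:
```python
from h import *
e=np.array(env.sense()["ee_pos"]); env.movel([e[0],e[1],.22],rate=.25); env.pause(.2)
im,d,P,s=wrist("w7"); c=np.array([.6025,-.034])+.0875*np.array([-.0654,.9978])
m=(abs(P[...,2]-.098)<.005)&(np.hypot(*(P[...,:2]-c).transpose(2,0,1))<.035); q=P[m]
print(s["t"],c,np.median(q[:,2]),cv2.minEnclosingCircle(q[:,:2].astype(np.float32)))
print(stripe2(im,s["ee_pos"],s["tcp_rot"],c,.098,"r7"))
r=ring(); print(r[3])
```

```text
34.7833 [0.5967775 0.0533075] 0.09772676274961692 ((0.595820963382721, 0.07372342050075531), 0.02175651118159294)Traceback (most recent call last):
  File "<stdin>", line 6, in <module>
  File "h.py", line 42, in stripe2
    f=np.polyfit(mid[g2,0],mid[g2,1],1); a+=np.arctan(f[0])
    raise TypeError("expected non-empty vector for x")
TypeError: expected non-empty vector for x
```

The cap centre is at (0.5958,0.0737), meaning 105 mm of travel. That fits contact having started about 10 mm before the face estimate, so I'll repeat the angle check at the right centre.

Run:
```python
from h import *
im,d,P,s=wrist("w8"); print(stripe2(im,s["ee_pos"],s["tcp_rot"],[.5958,.0735],.098,"r8"))
r=ring(); print(s["t"],r[3])
```

```text
(np.float64(93.81072558614258), np.float64(-0.00048176083708673827), np.float64(0.007516648176344081), np.float64(0.0142))
34.8333 (45, array([0.59826564, 0.00540195, 0.08142126]))
```

Stripe at 93.8° matches the reader axis, and the carriage is still latched. Handing in.

```bash
python3 -c "
from station import *
print(workorder.finish_job())"
```

```text
the job is handed in; nothing more can be done
None
```

I handed the job in at about 35 s: the jar stands in the nest with its barcode facing the scanner to within about 1°, and the latch holds the carriage in by itself. The push peaked at about 22 N, with no sign of hitting the buffer.

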